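Open the terminal box: press the snap tab, push the cover off its seat

ROBOT

A 6-joint arm with a two-finger parallel gripper is mounted at the origin on a cart in front of the work surface, level with it; the furniture and walls round the work are solid. World frame = base frame: x ahead of the robot, y to its left, z up, the work surface at z = 0. Lengths are in mm, angles in rad, forces in N, time in s.
With the tool pointing down it reaches from about 350 to 875 mm from the base axis. Payload 15.5 kg.
Tool frame: the origin (TCP) lies on the centre line of the jaws, within the pads' length; the fingertips stand 22 mm ahead of it and the grasp point (between the pads) lies 3 mm ahead of it (ctrl.tips_ahead is the distance from the TCP to the fingertips, in mm); z points along the fingers, y is the direction in which the jaws open and shut (so a half turn about z gives the same grasp; the last joint's range is limited). The gripper opens to 85 mm and grips with 20 to 120 N. Pads are 22 mm wide; open, the fingers measure 114 mm over their backs; the gripper's body (76 mm by 85 mm) begins 54 mm behind the grasp point. The pads swing forward as they close: fully open they stand 13 mm farther back than shut.
Start: joints at [1.054, 0.494, 1.345, -0, 1.302, -0.096], TCP at [255.873, 570.224, 253.277] pointing down, gripper open.
Joint ranges: [-2.91, 2.91], [-0.82, 2.16], [0.22, 2.67], [-1.22, 4.37], [0.12, 2.79], [-3.08, 3.08]. Speed limits (rad/s): [1.89, 1.89, 2.57, 3.01, 3.01, 3.01].

INTERFACE

Orientations are given as a unit quaternion [w, x, y, z].
In Python, from rig import ctrl gives the robot as it stands. The module is installed in compiled form; this text tells all that it offers.
- The arm moves only by the tool send_rows, never from a script. Its arguments are lists of equal length, an entry for each row: "travel": the shift along the tool's x, y, z in mm, a list of three; "turn": the turn about the tool's z in degrees; "gripper": the closure, from 0 (fully open) to 1 (shut). In form: {"travel": [[tx, ty, tz], ...], "turn": [turn, ...], "gripper": [gripper, ...]}. A call has 1 to 20 rows; each row shifts and turns the commanded pose from where the row before left it, along the tool's axes as they then stand; what a row does not reach is not made up. A row lasts 1/12 s, in which the tool goes at most 41.7 mm and 7.16 degrees, less where a joint would pass 70% of its speed; a pose out of reach is approached as far as the arm can. A call is refused whole if a number of a shift passes 41.7 or a number of a turn 7.16, either way. A call with a gripper value outside its range is refused whole. The fingers move at their own pace and stop on an object; the grip force is fixed at half the most. Time passes only in rows, so rows that do not move let the fingers close. It gives the time, the measured TCP pose, the force and the opening at its end, in the units of the state.
- ctrl.get_obs(): the state, without advancing time (a new reading comes with each control period).
- ctrl.capture(name): name is "side" or "top"; returns a dict with "color" (384x512x3 uint8, red, green, blue), "z_map" (384x512 float32, mm along the optical axis (not along the pixel's ray), 0 where there is no reading), "fx", "fy", "cx", "cy" (pixels), "extrinsics" (4x4, takes a point from world to camera coordinates). Camera axes: x right, y down, z forward; pixel columns grow to the right and rows downward; lengths in mm; the calibration is good to about 2 mm. A picture is of the moment at which its call begins.
- ctrl.hand_in(): hands the job in, once; it reports no verdict.
The state is a dict: "time": time; "joint_pos": joint angles; "joint_velocities": joint speeds; "effort": joint torques, N m; "tool_pos": TCP position; "eef_rot": TCP orientation; "force": force on the tool from outside, world axes, zero at the start; "torque": the same for the moment, N m; "gripper_width": finger opening in mm.
Only numpy, scipy, OpenCV 4.12 (cv2) and the standard library are available. Lean on these libraries where they do the work, as an engineer would, in place of code of your own. Each camera call takes 0.05 s, during which the arm holds its last target. There are 200 camera calls.

TASK

On the wider of the two grey terminal boxes, press the black snap tab in until the cover is released, then push the cover by its rib along the box, off its seat and over the tab, right up to the end stop of the parking ledge, so that terminals and tab lie open. Only press and push: do not lift the cover. Leave the narrower box shut and everything else where it stands, and finish clear of it all.

Things in the scene. Friction and masses are not known exactly. Their poses are not given: they have to be found in the camera images.
- wide_box: Fixed grey terminal box, the wider: 210x98x40 mm, its underside on the worktop (z 0). Origin on the underside, on the long middle line; x = way the cover slides off (roughly towards the robot), z up. Along x, mm: rear block -100..-70 (top 35 up), cover's seat over the terminals -70..-10, tab -9..35, parking ledge 40..103, end stop to 110 (36 up). Side lips over the cover's edges, x -70..103: tops 40.5 up, 68 mm clear between.
- wide_box_tab (a joint): Snap tab's travel straight down, m: 0 up (blocks the cover), 0.008 fully in at a hard stop; cover freed past 0.0055. Sprung: about 3 N to the stop, plus up to 3 N rubbing on the cover. Once freed, a spring slides the cover 5 to 7 mm over the tab, which then stays partly down (0.003 to 0.006) by itself until the cover has left it; then it springs up.
- wide_box_tab_top (a point): Centre of the top face of the wider box's black ribbed snap tab (44 mm along the box, 36 mm across); moves with it. Tab up: x +13, y 0, 35 mm up in the box's frame, level with the cover plate's top. Round the tab, between the lips, the box is hollow down to 14 mm, so a finger wider than the tab can press it home; within 10 mm of the cover a finger would block its release.
- wide_box_cover: Loose aluminium cover plate of the wider box, 60 (its x) x 84 x 5 mm, 0.1 kg. Origin at the centre of its underside, axes as the box's. Seated: x -40, y 0, z 30 mm in the box's frame; at the end stop x +73.5. Freed, it takes under 6 N to push along. Push rib across its top, x -20..-14 mm, 58 mm wide, 14.5 mm above the plate's top.
- wide_box_rib (a point): Middle of the top edge of the rear face of the wide cover's rib, the face to push on towards the box's +x: at x -20, z 19.5 mm in the cover's frame, 49.5 mm up. A fingertip 39 to 43 mm up behind it clears plate, rear block and tab all the way.
- wide_box_ledge (a point): Centre of the wider box's parking ledge, where the cover's origin lies when it rests at the end stop: x +73.5, y 0, 30 mm up in the box's frame.
- narrow_box: Fixed grey terminal box of the same build, the narrower: 210x74x40 mm, origin and axes as on the wider box. To be left shut.
- narrow_box_tab (a joint): Travel of the narrower box's snap tab, m, 0 = up. Leave alone.
- narrow_box_cover: Loose cover of the narrower box, 60x60x5 mm with a rib 34 mm wide; origin at the centre of its underside. Leave alone.
- brass_weight: Brass weight with a knob, 32 mm across, 42 mm high, loose between the boxes; origin under its centre. Leave alone.
- crucible: Small white crucible, 25 mm across, 26 mm high, loose between the boxes; origin under its centre. Leave alone.
- pipette_bulb: Red rubber-look bulb, 42x70x43 mm, loose at the right; origin under its centre. Leave alone.
- phone: Dark phone, 162x78x9 mm, lying at the right; origin under its centre. Leave alone.
- thread_box: Clear flat box, 71x84x28 mm, at the left; origin under its centre. Leave alone.

How it is judged (in metres and radians):
On the way, in this order (a step that is already met when the one before it is completed fails the run):
1. the wider box's snap tab is pressed in and its cover is released (value of joint wide_box_tab above 0.0055 m and x of wide_box_cover in the frame of wide_box below 0 m), for 0.1 s.
2. the cover has been pushed off its seat, clear of the tab, onto the parking ledge (x of wide_box_cover in the frame of wide_box above 0.066 m), for 0.1 s.
At the end, for the whole second after the job is handed in: Wide cover flat (0.08 rad) and at rest on its ledge, centre 66 to 78 mm ahead of the box origin (73.5 at the stop), 6 mm sideways, 4 mm in height; its tab up (under 2 mm). Narrow box: tab up, cover within 4 mm. The five loose bystanders within 15 mm of their starts (x of wide_box_cover in the frame of wide_box between 0.066 and 0.078 m and y of wide_box_cover in the frame of wide_box between -0.006 and 0.006 m and z of wide_box_cover in the frame of wide_box between 0.026 and 0.034 m and angle between wide_box_cover's own z axis and vertical below 0.08 rad and linear speed of wide_box_cover below 0.01 m/s and value of joint each of wide_box_tab, narrow_box_tab below 0.002 m and distance of narrow_box_cover from where it was at the start of the episode below 0.004 m and distance of each of brass_weight, crucible, pipette_bulb, phone, thread_box from where it was at the start of the episode below 0.015 m); the robot touches nothing.
It fails at once if the wide cover is lifted more than 12 mm above its runners (z of wide_box_cover in the frame of wide_box above 0.042 m).
It fails at once if the narrow box is opened: its tab is pressed more than 4 mm or its cover moved more than 6 mm (value of joint narrow_box_tab above 0.004 m or distance of narrow_box_cover from where it was at the start of the episode above 0.006 m).
It fails at once if a loose bystander is moved more than 20 mm (distance of any of brass_weight, crucible, pipette_bulb, phone, thread_box from where it was at the start of the episode above 0.02 m).
It also fails if it takes over 38 s, if anything falls off the work surface, if the arm or the gripper's body presses on something with over 40 N, if the wrist force passes 120 N, or if a joint passes its speed limit or range.

## Working session

There is one attempt and no reset: what is moved stays moved. The work goes in short steps, Python scripts to look and compute and a tool call to move; the robot and the scene stay as the last step left them, time stands still between calls to the robot, and variables do not carry over. Pictures are saved under pics/ and viewed, about 8 in all and at most 12, crops included, and the job is handed in when it is done.

Besides the shell and the picture viewer there is one more tool, called after "Request:" by a JSON object that holds its "method" and its "body". send_rows: Moves the arm, as the interface text tells. Its arguments: {"type":"object","properties":{"travel":{"type":"array","items":{"type":"array","items":{"type":"number"}}},"turn":{"type":"array","items":{"type":"number"}},"gripper":{"type":"array","items":{"type":"number"}}},"required":["travel","turn","gripper"]}

```bash
mkdir -p pics; cat > h.py <<'E'
import numpy as np, cv2
from rig import ctrl
def cap(n,save=None):
    c=ctrl.capture(n)
    if save: cv2.imwrite(f'pics/{save}.png',c['color'][:,:,::-1])
    return c
def cloud(c):
    z=c['z_map'];v,u=np.mgrid[:z.shape[0],:z.shape[1]]
    p=np.stack([(u-c['cx'])/c['fx']*z,(v-c['cy'])/c['fy']*z,z],-1)
    E=np.array(c['extrinsics']);w=(p-E[:3,3])@E[:3,:3]
    w[z==0]=np.nan
    return w
def ray(c,u,v,h):
    E=np.array(c['extrinsics']);o=-E[:3,:3].T@E[:3,3]
    d=E[:3,:3].T@np.array([(u-c['cx'])/c['fx'],(v-c['cy'])/c['fy'],1])
    return o+d*(h-o[2])/d[2]
E
python3 - <<'E'
from h import *
import pickle
for n in('top','side'):
    c=cap(n,n+'0');pickle.dump(c,open(n+'0.pkl','wb'))
    E=np.array(c['extrinsics']);print(n,-E[:3,:3].T@E[:3,3],E[:3,:3].round(2).tolist())
print(ctrl.get_obs(),ctrl.tips_ahead)
E
```

```text
top [ 289.87527828   34.25143121 1176.79018578] [[0.02, -1.0, 0.01], [-0.98, -0.03, -0.17], [0.17, -0.01, -0.99]]
side [519.27076749 890.42506997 622.98674178] [[-1.0, 0.02, 0.02], [-0.0, 0.55, -0.84], [-0.02, -0.84, -0.55]]
{'time': 0.1, 'joint_pos': array([ 1.05349590e+00,  4.94085837e-01,  1.34611110e+00, -3.42136272e-06,
        1.30249001e+00, -9.54742807e-02]), 'joint_velocities': array([-0.00145605, -0.00135135, -0.00262276, -0.00021209, -0.00055263,
       -0.00055363]), 'effort': array([ 1.19836037e-03, -8.83591533e+01, -3.84563577e+01, -2.66005836e-04,
        5.39655521e-03, -9.15178725e-05]), 'tool_pos': array([255.71679555, 569.94302338, 252.76755361]), 'eef_rot': array([-1.63456222e-04,  2.09352349e-01,  9.77840117e-01, -5.22164243e-04]), 'force': array([ 0.1889027 ,  0.50559602, -0.22892916]), 'torque': array([-0.00803075, -0.01357421, -0.04778161]), 'gripper_width': 85.29322384791196} 22.0
```

View pics/top0.png

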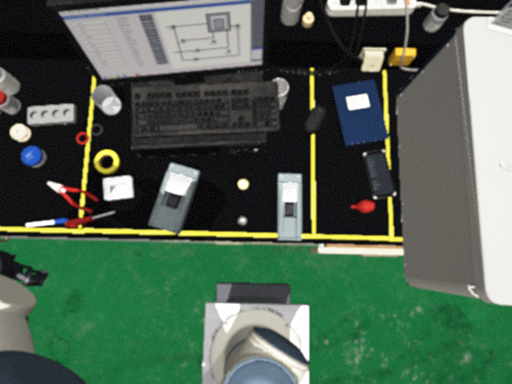

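View pics/side0.png

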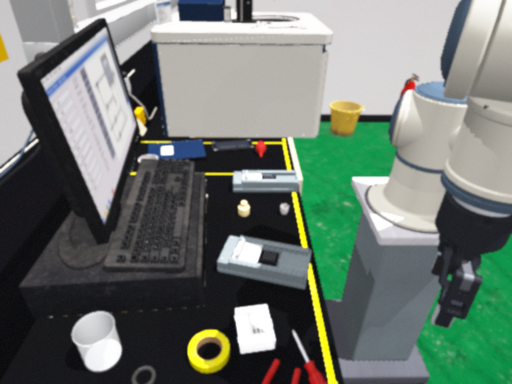

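The top view shows the wide box at about (175,197) with its tab at (173,200) and its cover behind it. The narrow box is at (289,207). The side view shows the wide box at (265,260), with the arm clear of everything.

```bash
python3 - <<'E'
from h import *
import pickle
for n,(u0,u1,v0,v1) in dict(top=(140,208,155,240),side=(210,320,228,292)).items():
    c=pickle.load(open(n+'0.pkl','rb'));w=cloud(c);print(n,c['fx'])
    s=np.zeros(w.shape[:2],bool);s[v0:v1,u0:u1]=1
    for lo in (20,30):
        m=s&(w[...,2]>lo)&(w[...,2]<60)
        k,l,st,_=cv2.connectedComponentsWithStats(m.astype(np.uint8));i=1+np.argmax(st[1:,4]);m=l==i
        p=w[m];r=cv2.minAreaRect(p[:,:2].astype(np.float32));print(lo,m.sum(),r,np.percentile(p[:,2],[5,50,95]))
    col=c['color'].astype(int)
    hsv=cv2.cvtColor(c['color'],cv2.COLOR_RGB2HSV)
    # tab dark inside the box rect
    r0=r;box=cv2.boxPoints(r0)
    ins=np.array([[cv2.pointPolygonTest(box,(float(a[0]),float(a[1])),True)>18 if np.isfinite(a[0]) else False for a in row] for row in w[v0:v1,u0:u1]])
    d=ins&(hsv[v0:v1,u0:u1,2]<60)
    vv,uu=np.nonzero(d);q=np.array([ray(c,u0+a,v0+b,35) for a,b in zip(uu,vv)])
    print('tab',len(q),cv2.minAreaRect(q[:,:2].astype(np.float32)),q.mean(0))
    b=ins&(hsv[v0:v1,u0:u1,2]>190);vv,uu=np.nonzero(b);q=np.array([ray(c,u0+a,v0+b_,35) for a,b_ in zip(uu,vv)])
    print('cover',len(q),cv2.minAreaRect(q[:,:2].astype(np.float32)) if len(q) else 0)
im=cv2.imread('pics/top0.png')[150:240,135:215];im2=cv2.imread('pics/side0.png')[225:295,208:320]
a=cv2.resize(im,(480,540),interpolation=1)
cv2.imwrite('pics/c1.png',np.hstack([a[:, :380],cv2.copyMakeBorder(cv2.resize(im2,(420,262)),0,278,0,0,0)]))
E
```

```text
top 369.1647399355924
20 2033 ((476.096435546875, 266.809326171875), (99.36724853515625, 217.01361083984375), 74.41903686523438) [27.24914211 35.27432782 43.22384605]
30 1732 ((472.6180725097656, 267.73675537109375), (99.38732147216797, 209.79049682617188), 74.48416137695312) [30.8536057  36.15132104 43.54432069]
tab 128 ((461.52679443359375, 267.69720458984375), (35.49027633666992, 39.46702575683594), 73.04096221923828) [461.01755236 267.04390914  35.        ]
cover 452 ((520.2916870117188, 254.71322631835938), (63.22105407714844, 75.77718353271484), 73.8070297241211)
side 355.38156542326504
20 3066 ((476.01507568359375, 265.70257568359375), (102.9289779663086, 217.2734832763672), 74.59739685058594) [24.42776586 35.66695523 42.5476962 ]
30 2603 ((472.4121398925781, 266.5640869140625), (102.72663116455078, 209.82540893554688), 74.54502868652344) [30.63822263 36.26414591 42.74631476]
tab 134 ((462.9876403808594, 275.8113098144531), (41.68738555908203, 40.08998107910156), 75.06758880615234) [463.10859492 280.68009442  35.        ]
cover 571 ((518.6981811523438, 247.1890411376953), (78.88212585449219, 76.00310516357422), 76.30818176269531)
```

View pics/c1.png

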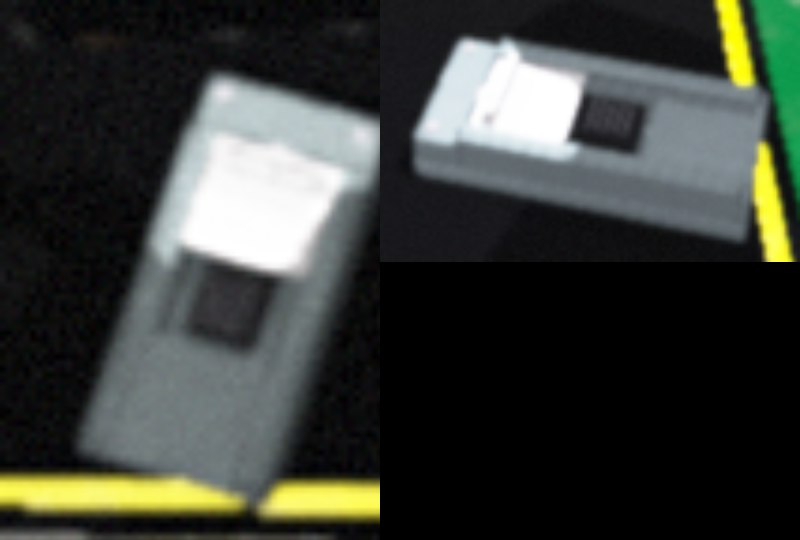

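The crop shows the rib at the rear of the cover, with the black tab directly in front of it and the ledge towards the robot. Box x axis is about 164.5° world, and the origin is about (477,266). I'll align the tool and approach above the tab with the jaws shut.

Request:
{"method": "send_rows", "body": {"travel": [[0, 0, 0], [0, 0, 0], [-27.5, -23.4, 0], [-27.5, -23.4, 0], [-27.5, -23.4, 0], [-27.5, -23.4, 0], [-27.5, -23.4, 0], [-27.5, -23.4, 0], [-27.5, -23.4, 0], [-27.5, -23.4, 0], [-27.5, -23.4, 0], [-27.5, -23.4, 0], [0, 0, 25], [0, 0, 25], [0, 0, 25], [0, 0, 25], [0, 0, 0], [0, 0, 0]], "turn": [-4.3, -4.3, 0, 0, 0, 0, 0, 0, 0, 0, 0, 0, 0, 0, 0, 0, 0, 0], "gripper": [1, 1, 1, 1, 1, 1, 1, 1, 1, 1, 1, 1, 1, 1, 1, 1, 1, 1]}}

```text
time: 1.6
tool_pos: [457.4, 270.7, 152.8]
eef_rot: [-0.001, 0.135, 0.991, -0.001]
force: [-0.1, 0.2, 1.4]
gripper_width: 0.4
```

```bash
cat > st.py <<'E'
from h import *
from scipy.spatial.transform import Rotation as R
O=np.array([477.3,265.9]);a=np.radians(164.5);u=np.array([np.cos(a),np.sin(a)]);n=np.array([-u[1],u[0]])
def st():
    o=ctrl.get_obs();p=o['tool_pos'];q=o['eef_rot'];r=R.from_quat([q[1],q[2],q[3],q[0]]).as_matrix()
    print('t',round(o['time'],2),'tcp',p.round(1),'box x,y',((p[:2]-O)@u).round(1),((p[:2]-O)@n).round(1),'toolx yaw',np.degrees(np.arctan2(r[1,0],r[0,0])).round(2),'tilt',r[:,2].round(3),'F',o['force'].round(1),'w',round(o['gripper_width'],1))
st()
E
python3 st.py; python3 - <<'E'
from h import *
c=cap('side');im=c['color'][180:330,170:370,::-1]
cv2.imwrite('pics/s1.png',cv2.resize(im,(800,600)))
E
```

```text
t 1.6 tcp [457.4 270.7 152.8] box x,y 20.5 0.7 toolx yaw 164.43 tilt [-0.002 -0.001 -1.   ] F [-0.1  0.2  1.4] w 0.4
```

View pics/s1.png

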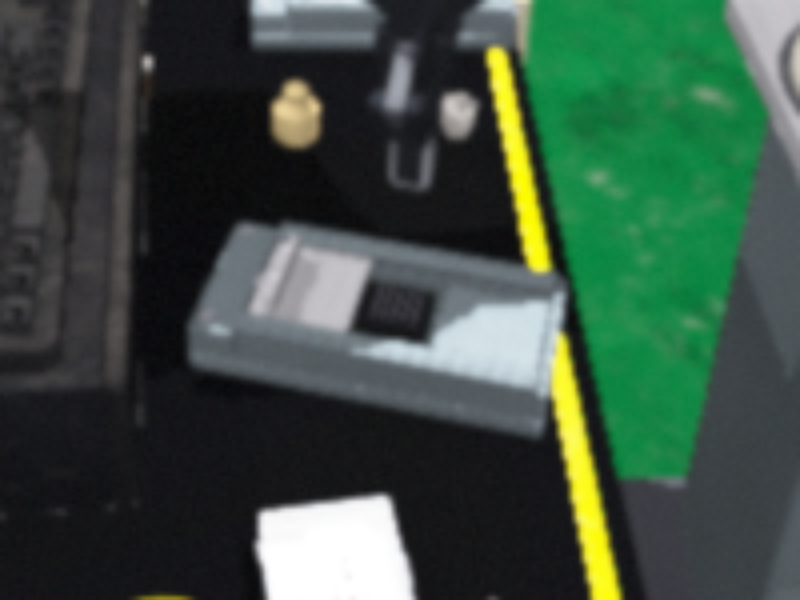

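The side view shows the shut fingertips at about (410,190) in the crop, lined up above the tab at (398,310). I'll descend to just above it.

Request:
{"method": "send_rows", "body": {"travel": [[0, 0, 25], [0, 0, 25], [0, 0, 20], [0, 0, 14], [0, 0, 0], [0, 0, 0]], "turn": [0, 0, 0, 0, 0, 0], "gripper": [1, 1, 1, 1, 1, 1]}}

```text
time: 2.15
tool_pos: [458.6, 271.4, 70.4]
eef_rot: [0.0, 0.135, 0.991, 0.0]
force: [0.3, -0.2, -0.2]
gripper_width: -0.3
```

```bash
python3 st.py; python3 - <<'E'
from h import *
for i,n in enumerate(('side','top')):
    c=cap(n);im=c['color'][200:300,200:333,::-1] if n=='side' else c['color'][150:250,120:253,::-1]
    cv2.imwrite(f'pics/s2{n}.png',cv2.resize(im,(532,400)))
a=[cv2.imread(f'pics/s2{n}.png') for n in('side','top')]
cv2.imwrite('pics/s2.png',cv2.resize(np.hstack(a),(800,300)))
E
```

```text
t 2.15 tcp [458.6 271.4  70.4] box x,y 19.5 -0.2 toolx yaw 164.44 tilt [ 0.001  0.    -1.   ] F [ 0.3 -0.2 -0.2] w -0.3
```

View pics/s2.png

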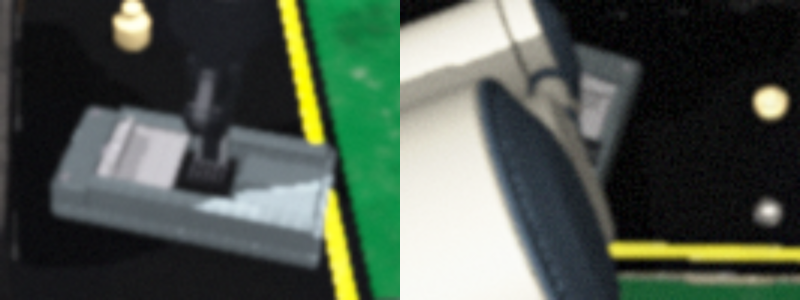

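The side view (left) shows the fingertips at (212,163), just above the tab and well clear of the cover edge at (180,165). In the top view the arm hides the tab. I'll press slowly.

Request:
{"method": "send_rows", "body": {"travel": [[0, 0, 5], [0, 0, 4], [0, 0, 3], [0, 0, 2], [0, 0, 2], [0, 0, 0]], "turn": [0, 0, 0, 0, 0, 0], "gripper": [1, 1, 1, 1, 1, 1]}}

```text
time: 2.75
tool_pos: [458.1, 271.0, 53.0]
eef_rot: [0.0, 0.135, 0.991, 0.0]
force: [0.4, 0.6, 1.5]
gripper_width: 0.2
```

Request:
{"method": "send_rows", "body": {"travel": [[0, 0, 1], [0, 0, 1], [0, 0, 0]], "turn": [0, 0, 0], "gripper": [1, 1, 1]}}

```text
time: 3.0
tool_pos: [458.1, 271.0, 51.2]
eef_rot: [0.0, 0.135, 0.991, 0.0]
force: [1.9, 0.8, 2.1]
gripper_width: 0.1
```

Request:
{"method": "send_rows", "body": {"travel": [[0, 0, 1], [0, 0, 1], [0, 0, 0], [0, 0, 0]], "turn": [0, 0, 0, 0], "gripper": [1, 1, 1, 1]}}

```text
time: 3.33
tool_pos: [458.1, 271.1, 49.3]
eef_rot: [0.0, 0.135, 0.991, 0.0]
force: [2.1, 1.7, 2.7]
gripper_width: 0.2
```

Request:
{"method": "send_rows", "body": {"travel": [[0, 0, 1], [0, 0, 0.5], [0, 0, 0], [0, 0, 0]], "turn": [0, 0, 0, 0], "gripper": [1, 1, 1, 1]}}

```text
time: 3.67
tool_pos: [458.1, 271.1, 48.7]
eef_rot: [0.0, 0.135, 0.991, 0.0]
force: [-2.9, -1.1, 22.6]
gripper_width: -0.2
```

```bash
python3 st.py; python3 - <<'E'
from h import *
c=cap('side')
cv2.imwrite('pics/s3.png',cv2.resize(c['color'][200:300,200:333,::-1],(532,400)))
E
```

```text
t 3.67 tcp [458.1 271.1  48.7] box x,y 19.9 0.1 toolx yaw 164.44 tilt [ 0.001  0.    -1.   ] F [-2.9 -1.1 22.6] w -0.2
```

View pics/s3.png

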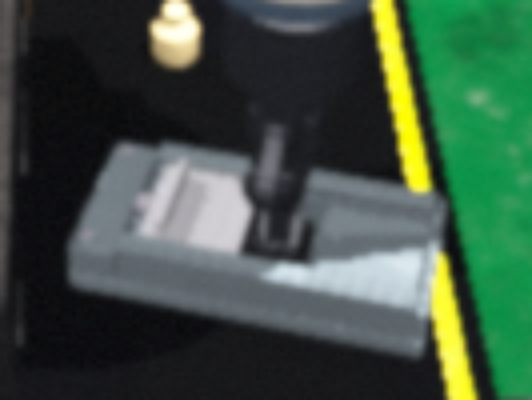

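The press reached the hard stop at 22 N with the tip at 27 mm. In the picture the rib has moved forward, leaving a dark gap in the seat at (132,228), so the cover is released. Next I'll lift straight up, go behind the rib and come down.

Request:
{"method": "send_rows", "body": {"travel": [[0, 0, -5], [0, 0, -15], [0, 0, -20], [0, 0, -20], [-20, 0, 0], [-30, 0, 0], [-30, 0, 0], [-20, 0, 0], [0, 0, 20], [0, 0, 15], [0, 0, 0], [0, 0, 0]], "turn": [0, 0, 0, 0, 0, 0, 0, 0, 0, 0, 0, 0], "gripper": [1, 1, 1, 1, 1, 1, 1, 1, 1, 1, 1, 1]}}

```text
time: 4.72
tool_pos: [553.4, 243.9, 72.1]
eef_rot: [-0.001, 0.135, 0.991, -0.001]
force: [0.1, 0.3, -0.1]
gripper_width: -0.3
```

```bash
python3 st.py; python3 - <<'E'
from h import *
c=cap('side')
cv2.imwrite('pics/s4.png',cv2.resize(c['color'][200:300,200:333,::-1],(532,400)))
E
```

```text
t 4.72 tcp [553.4 243.9  72.1] box x,y -79.2 0.9 toolx yaw 164.43 tilt [-0.003 -0.001 -1.   ] F [ 0.1  0.3 -0.1] w -0.3
```

View pics/s4.png

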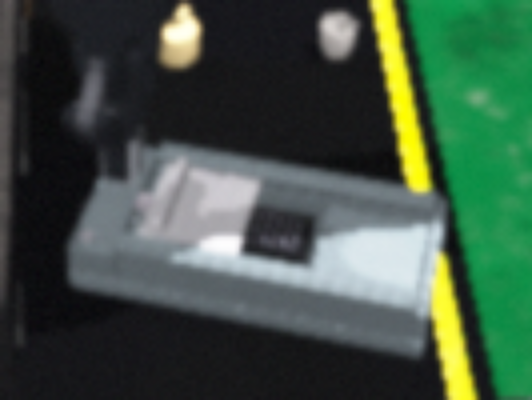

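The picture shows the finger at (120,165), behind the rib at (160,195), and the cover partly over the tab. I'll lower to 41 mm and push.

Request:
{"method": "send_rows", "body": {"travel": [[0, 0, 6], [0, 0, 3], [0, 0, 0], [5, 0, 0], [5, 0, 0], [4, 0, 0], [4, 0, 0], [4, 0, 0], [4, 0, 0], [4, 0, 0], [4, 0, 0], [0, 0, 0]], "turn": [0, 0, 0, 0, 0, 0, 0, 0, 0, 0, 0, 0], "gripper": [1, 1, 1, 1, 1, 1, 1, 1, 1, 1, 1, 1]}}

```text
time: 5.77
tool_pos: [520.7, 253.5, 63.8]
eef_rot: [-0.0, 0.135, 0.991, -0.0]
force: [0.7, 0.1, 0.5]
gripper_width: -0.4
```

```bash
python3 st.py
```

```text
t 5.77 tcp [520.7 253.5  63.8] box x,y -45.1 0.4 toolx yaw 164.45 tilt [-0.001 -0.    -1.   ] F [0.7 0.1 0.5] w -0.4
```

Request:
{"method": "send_rows", "body": {"travel": [[5, 0, 0], [5, 0, 0], [5, 0, 0], [5, 0, 0], [5, 0, 0], [5, 0, 0], [5, 0, 0], [5, 0, 0], [5, 0, 0], [5, 0, 0], [5, 0, 0], [5, 0, 0], [5, 0, 0], [5, 0, 0], [5, 0, 0], [5, 0, 0], [0, 0, 0]], "turn": [0, 0, 0, 0, 0, 0, 0, 0, 0, 0, 0, 0, 0, 0, 0, 0, 0], "gripper": [1, 1, 1, 1, 1, 1, 1, 1, 1, 1, 1, 1, 1, 1, 1, 1, 1]}}

```text
time: 7.18
tool_pos: [443.4, 275.0, 63.7]
eef_rot: [-0.0, 0.135, 0.991, -0.0]
force: [0.4, 0.6, 0.4]
gripper_width: -0.0
```

```bash
python3 st.py; python3 - <<'E'
from h import *
c=cap('side')
cv2.imwrite('pics/s5.png',cv2.resize(c['color'][200:300,200:333,::-1],(532,400)))
E
```

```text
t 7.18 tcp [443.4 275.   63.7] box x,y 35.1 0.3 toolx yaw 164.46 tilt [-0.001 -0.    -1.   ] F [0.4 0.6 0.4] w -0.0
```

View pics/s5.png

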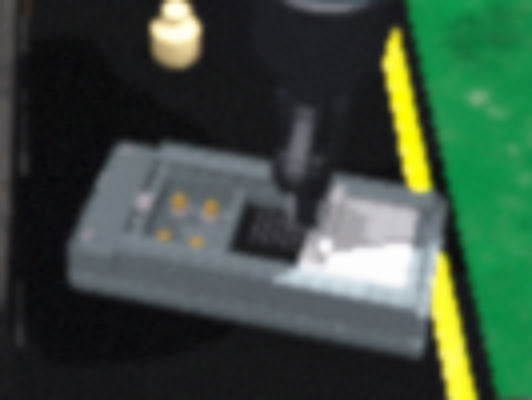

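The terminals are open and the cover is on the ledge. The finger at (310,200) is behind the rib, with the cover's far edge near the end stop at (435,240). I'll make the last few millimetres in small steps and watch for force.

Request:
{"method": "send_rows", "body": {"travel": [[2, 0, 0], [2, 0, 0], [1, 0, 0], [0, 0, 0]], "turn": [0, 0, 0, 0], "gripper": [1, 1, 1, 1]}}

```text
time: 7.57
tool_pos: [439.4, 276.1, 63.8]
eef_rot: [-0.0, 0.135, 0.991, -0.0]
force: [0.7, 0.5, 0.7]
gripper_width: -0.1
```

Request:
{"method": "send_rows", "body": {"travel": [[1, 0, 0], [1, 0, 0], [0, 0, 0]], "turn": [0, 0, 0], "gripper": [1, 1, 1]}}

```text
time: 7.82
tool_pos: [437.6, 276.7, 63.7]
eef_rot: [-0.0, 0.135, 0.991, -0.0]
force: [0.1, 1.1, -0.2]
gripper_width: 0.0
```

Request:
{"method": "send_rows", "body": {"travel": [[1, 0, 0], [1, 0, 0], [0, 0, 0]], "turn": [0, 0, 0], "gripper": [1, 1, 1]}}

```text
time: 8.07
tool_pos: [435.6, 277.2, 63.8]
eef_rot: [-0.0, 0.135, 0.991, -0.0]
force: [-0.6, 0.4, 0.0]
gripper_width: -0.1
```

Request:
{"method": "send_rows", "body": {"travel": [[1, 0, 0], [1, 0, 0], [0, 0, 0]], "turn": [0, 0, 0], "gripper": [1, 1, 1]}}

```text
time: 8.32
tool_pos: [434.3, 277.7, 63.9]
eef_rot: [0.001, 0.135, 0.991, 0.0]
force: [3.2, -3.4, 0.2]
gripper_width: 0.1
```

Request:
{"method": "send_rows", "body": {"travel": [[0.7, 0, 0], [0, 0, 0], [0, 0, 0]], "turn": [0, 0, 0], "gripper": [1, 1, 1]}}

```text
time: 8.57
tool_pos: [434.2, 277.8, 64.1]
eef_rot: [0.001, 0.135, 0.991, 0.0]
force: [7.2, -5.7, 1.9]
gripper_width: -0.1
```

```bash
python3 st.py
```

```text
t 8.57 tcp [434.2 277.8  64.1] box x,y 44.7 0.0 toolx yaw 164.45 tilt [ 0.002  0.    -1.   ] F [ 7.2 -5.7  1.9] w -0.1
```

The force rose to 9 N with no further travel, so the cover is against the end stop. I'll back off and retreat straight up.

Request:
{"method": "send_rows", "body": {"travel": [[-3, 0, 0], [-5, 0, 0], [0, 0, -5], [0, 0, -20], [0, 0, -30], [0, 0, -30], [0, 0, -30], [0, 0, -30], [0, 30, 0], [0, 35, 0], [0, 35, 0], [0, 35, 0], [0, 35, 0], [0, 35, 0], [0, 0, 0], [0, 0, 0]], "turn": [0, 0, 0, 0, 0, 0, 0, 0, 0, 0, 0, 0, 0, 0, 0, 0], "gripper": [1, 1, 1, 1, 1, 1, 1, 1, 1, 1, 1, 1, 1, 1, 1, 1]}}

```text
time: 9.9
tool_pos: [495.7, 474.5, 208.4]
eef_rot: [-0.0, 0.135, 0.991, -0.0]
force: [0.4, -0.0, -0.1]
gripper_width: 0.1
```

```bash
python3 st.py; python3 - <<'E'
from h import *
import pickle
a=[]
for n,(u,v) in dict(side=(200,140),top=(120,130)).items():
    c=cap(n);c0=pickle.load(open(n+'0.pkl','rb'))
    im=c['color'][v:v+160,u:u+200,::-1]; a.append(cv2.resize(im,(400,320)))
    w=cloud(c)
    if n=='top':
        from st import O,u as U,n as N
        x=(w[...,:2]-O)@U;y=(w[...,:2]-O)@N
        for nm,x0,x1 in(('seat',-62,-18),('tab',0,28),('plate',66,96)):
            m=(x>x0)&(x<x1)&(abs(y)<14);print(nm,m.sum(),np.nanmedian(w[m][:,2]))
        m=(abs(y)<25)&(x>-60)&(x<100)&(w[...,2]>44)&(w[...,2]<60);print('rib x',x[m].mean() if m.any() else None,m.sum())
cv2.imwrite('pics/s6.png',np.hstack(a))
E
```

```text
t 9.9 tcp [495.7 474.5 208.4] box x,y 38.0 -205.9 toolx yaw 164.52 tilt [-0. -0. -1.] F [ 0.4 -0.  -0.1] w 0.1
t 10.0 tcp [495.5 472.6 208.7] box x,y 37.7 -204.1 toolx yaw 164.44 tilt [-0.001 -0.001 -1.   ] F [ 0.2 -0.7  0.8] w -0.5
seat 110 14.215224577758242
tab 81 35.726722726850795
plate 229 555.0404288760222
rib x 56.552434766249995 30
```

View pics/s6.png

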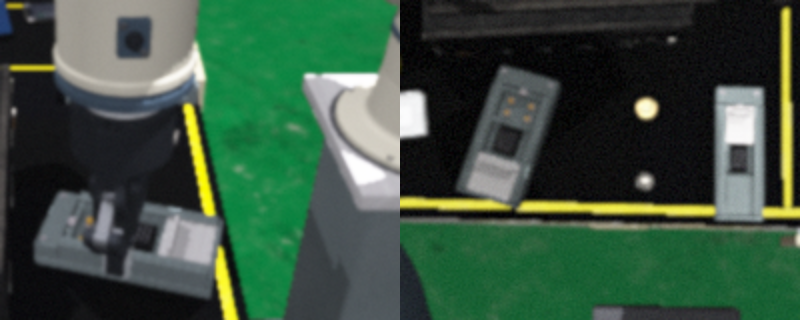

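The top view shows the terminals open at (515,108), the tab up at (507,140) and the cover at the end stop at (490,172). The narrow box is shut and the weight and crucible are unmoved.

```bash
python3 -c "
from rig import ctrl
print(ctrl.hand_in())"
```

```text
the job is handed in; nothing more can be done
None
```

I pressed the wide box's tab to its hard stop (22 N), which released the cover. I then pushed the cover by its rib, with about 1 N while it slid, until it stopped firmly against the end stop at 9 N. After that I backed off and lifted clear, and handed the job in at about 10 s.

**Last checks:**
- **Cover:** the rib centre measured 56.6 mm along the box, against 56.5 mm expected at the end stop.
- **Tab and seat:** the tab top is at 35.7 mm, so it has sprung back up. The terminals lie open.
- **Bystanders:** in the last picture the narrow box is still shut, and the weight and crucible look unmoved. The phone, bulb and most of the thread box were outside that picture, but the arm never went near the phone or bulb and crossed the thread box's side only high up.
- **Disagreements:** the depth reading for the cover plate's height was spoiled by the arm being in the camera's view, so whether the cover lies flat was judged only from the picture. The finger stopped about 2 mm farther along the box than my estimate, within the error of the measurement.

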